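Seat the blue taper arbor in the setting station

ROBOT

A 6-joint arm with a two-finger parallel gripper is mounted at the origin on the work surface. World frame = base frame: x ahead of the robot, y to its left, z up, the work surface at z = 0. Lengths are in m, angles in rad, forces in N, time in s.
With the tool pointing down it reaches from about 0.225 to 0.875 m from the base axis. Payload 3.4 kg.
Tool frame: the origin (TCP) lies at the very end of the fingers, on their centre line; the grasp point (between the pads) lies 19 mm behind it; z points along the fingers, x is the direction in which the jaws open and shut, and the axes are right-handed (so a half turn about z gives the same grasp; the last joint's range is limited). The gripper opens to 85 mm and grips with 20 to 120 N. Pads are 22 mm wide; open, the fingers measure 114 mm over their backs; the gripper's body (76 mm by 85 mm) begins 54 mm behind the grasp point. The pads swing forward as they close: fully open they stand 13 mm farther back than shut.
Start: joints at [1.183, 0.276, 1.505, -0, 1.361, -0.121], TCP at [0.152, 0.555, 0.231] pointing down, gripper open.
Joint ranges: [-2.89, 2.89], [-0.75, 2.08], [0.22, 2.7], [-1.18, 4.32], [0.11, 2.71], [-2.7, 2.7]. Speed limits (rad/s): [2.57, 2.57, 3.14, 3.14, 3.14, 3.14].

INTERFACE

Orientations are given as a unit quaternion [w, x, y, z].
In Python, from rig import manip gives the robot as it stands.
- The arm moves only by the tool send_rows, never from a script. Its argument "increments" is a list of rows, each a list of 5 numbers: the opening, from 0 (shut) to 1 (fully open), then the shift along the tool's x, y, z in m, then the turn about the tool's z in rad. A call has 1 to 8 rows; each row shifts and turns the commanded pose from where the row before left it, along the tool's axes as they then stand; what a row does not reach is not made up. A row lasts 1/8 s, in which the tool goes at most 62.5 mm and 10.7 degrees, less where a joint would pass 70% of its speed; a pose out of reach is approached as far as the arm can. A call is refused whole if a number of a shift passes 0.0625 or a number of a turn 0.188, either way. A call with a gripper value outside its range is refused whole. The fingers move at their own pace and stop on an object; "squeeze" is the grip in N (left out, the last holds). Time passes only in rows, so rows that do not move let the fingers close. It gives the time, the measured TCP pose, the force and the opening at its end, in the units of the state.
- manip.get_state(): the state, without advancing time (a new reading comes with each control period).
- manip.get_image(name): name is "scene" or "top" or "wrist"; returns the picture (420x560x3 uint8, red, green, blue); there is no depth.
- manip.calibration(name): a dict with "fx", "fy", "cx", "cy" (pixels), "camera_from_world" (4x4, takes a point from world to camera coordinates). Camera axes: x right, y up, looking along -z (the intrinsics and any distortion apply to the point x, -y, -z); pixel columns grow to the right and rows downward; lengths in m; the calibration is good to about 2 mm. A picture is of the moment at which its call begins: read the wrist's pose just before it. calibration takes no time and is no camera call; for the wrist camera it gives the pose at the moment of the call.
- manip.sign_off(): hands the job in, once; it reports no verdict.
The state is a dict: "clock": time; "qpos": joint angles; "qd": joint speeds; "effort": joint torques, N m; "position": TCP position; "ee_rot": TCP orientation; "contact_force": force on the tool from outside, world axes, zero at the start; "moment": the same for the moment, N m; "width": finger opening in m.
Only numpy, scipy, OpenCV 4.12 (cv2) and the standard library are available. Lean on these libraries where they do the work, as an engineer would, in place of code of your own. Each camera call takes 0.05 s, during which the arm holds its last target.

TASK

Take the blue-handled taper arbor out of the black rack and lower it gently, nose down, into the tapered steel sleeve on the blue setting station; let go of it completely so that it centres itself in the taper. Then press straight down on it slowly: the sleeve slides down stiffly until the arbor's nose meets a hidden firm stop; hold it there with a steady push of about 15 N for one second, never more than 25 N, then leave it standing there upright. Leave the other two arbors, the gear and the brass workpiece alone.

Things in the scene. Friction and masses are not known exactly. Their poses are not given: they have to be found in the camera images.
- arbor: the blue-handled taper arbor, 100 mm tall, 0.3 kg give or take a fifth, round about its own z (nose down, handle up). Origin at the centre of the nose's lower end. From the bottom: nose 12 mm diameter, 0 to 12 mm; aluminium cone from 18 mm diameter at 12 mm to 40 mm at 50 mm (about 16 degrees to the axis); flange 54 mm diameter, 52 to 60 mm; blue plastic handle 34 mm diameter, 60 to 100 mm, with a flat top (that is where to grip it)
- arbor_top (a point): centre of the flat top of the blue arbor's handle, 100 mm above its origin
- gauge (a point): point on the blue arbor's axis 47 mm above its origin; it comes to lie at mouth, within 2 mm, when the cone is fully nested in the sleeve
- rack: fixed black plastic block 100 x 275 x 60 mm (its x, y, z), origin at the centre of its underside, top at 60 mm. Three 46 mm through holes on its y axis at -90, 0 and 90 mm; an arbor hangs in each by its flange, cone down, 3 mm loose all round, origin 8 mm above the bench. The blue one may be in any of them
- dock: the fixed setting station: grey base plate 140 x 140 x 12 mm and round blue housing 96 mm diameter, up to 70 mm above the bench, hollow; origin at the centre of its underside, z up. The sleeve slides vertically on its axis
- mouth (a point): centre of the upper rim of the steel sleeve (rim 40 mm bore, 61 mm outer diameter), on the station's axis. At the start it stands 94 mm above the bench, 24 mm proud of the housing. Its bore is a cone matching the arbor's, so a fully nested arbor has its flange 5 mm above the rim
- sleeve (a joint): how far the sleeve has been pushed down from its raised place, in m (0 at the start, at most 0.024). It is held by friction alone: it slides steadily when an arbor in it is pushed down with about 3 to 6 N on top of its own weight, and stays where it is left. The nose of the nested arbor then meets a hard hidden stop after somewhere between 3 and 21 mm of travel; the place is different every time and shows only as a sharp rise of force above that
- arbor_orange: bystander: same arbor with an orange handle, hanging in the rack; leave it alone
- arbor_grey: bystander: same arbor with a grey handle, hanging in the rack; leave it alone
- gear: bystander: dark steel spur gear 79 mm diameter, 26 mm high, lying on the bench; origin under its centre
- workpiece: bystander: brass turned workpiece, 52 mm foot, 45 mm high, standing on the bench; origin under its centre
Not all that is in view belongs to the job. Of the things that look like the dock, the smallest one is meant.

How it is judged:
On the way, in this order (a step that is already met when the one before it is completed fails the run):
1. the blue arbor is nested in the sleeve, upright and let go (horizontal distance between gauge and mouth below 0.0025 m and z of gauge in the frame of mouth below 0.003 m and angle between arbor's own z axis and vertical below 0.04 rad and contact force between the fingers and arbor below 0.3 N), for 0.2 s.
2. it is pressed home: the arbor's nose bears on the station's hidden stop with more than 5 N (push less what the sleeve's friction carries) for 0.4 s (contact force between arbor and dock above 5 N and value of joint sleeve above 0.002 m and horizontal distance between gauge and mouth below 0.0025 m), for 0.4 s.
At the end, for the whole second after the job is handed in: the blue arbor stands released and still in the sleeve, axis within 2.5 mm of the sleeve's and within 0.04 rad of vertical, cone nested (gauge within 3 mm of mouth in height), the sleeve at least 2 mm down from its raised place (all of step 1 and z of gauge in the frame of mouth above -0.003 m and value of joint sleeve above 0.002 m and linear speed of arbor below 0.01 m/s); the robot touches nothing.
It fails at once if the arbor is dropped (falls free at over 0.4 m/s, a fall of about 8 mm) (contact force between the fingers and arbor below 0.1 N and linear speed of arbor above 0.4 m/s).
It fails at once if the arbor's nose is pressed on the station with more than 30 N (contact force between arbor and dock above 30 N).
It fails at once if the robot pushes the station itself with more than 15 N (contact force between the fingers and dock above 15 N).
It fails at once if another arbor, the gear or the workpiece is moved by more than 15 mm (distance of any of arbor_orange, arbor_grey, gear, workpiece from where it was at the start of the episode above 0.015 m).
It also fails if it takes over 54 s, if anything falls off the work surface, if the arm or the gripper's body presses on something with over 40 N, if the wrist force passes 120 N, or if a joint passes its speed limit or range.

## Working session

There is one attempt and no reset: what is moved stays moved. The work goes in short steps, Python scripts to look and compute and a tool call to move; the robot and the scene stay as the last step left them, time stands still between calls to the robot, and variables do not carry over. Pictures are saved under pics/ and viewed, and the job is handed in when it is done.

Besides the shell and the picture viewer there is one more tool, called as name(argument=value, ...), one argument or row to a line, values as JSON. send_rows: Moves the arm, as the interface text tells. Its arguments: {"type":"object","properties":{"increments":{"type":"array","items":{"type":"array","items":{"type":"number"}}},"squeeze":{"type":"number"}},"required":["increments"]}

```bash
mkdir -p pics; python3 - <<'E'
from rig import manip
import cv2, json
s=manip.get_state(); print({k:(v if not hasattr(v,'tolist') else v.tolist()) for k,v in s.items()})
for n in ("scene","top"):
    im=manip.get_image(n); cv2.imwrite(f"pics/{n}0.png",im[:,:,::-1])
    c=manip.calibration(n); print(n,c)
E
```

```text
{'clock': 0.0, 'qpos': [1.1830115494012308, 0.2766151386389508, 1.5061397113455168, 9.23122111824667e-06, 1.3606863016641464, -0.12100375242275192], 'qd': [-0.00017564257159812666, -0.0005011586013263412, 0.00018263365644369847, -0.0005136978313231033, -0.0006166133631046142, 0.0013940103291391474], 'effort': [-0.0009720271555124782, -41.67830228805542, -24.580825567245483, -1.4663409046988818e-05, 0.010809667292051017, 2.2644088630840997e-05], 'position': [0.1513900914397139, 0.5541685318528723, 0.23042559710965613], 'ee_rot': [0.0004641472161564573, 0.7948674391047087, 0.6067824156934082, -0.0007992645093627781], 'contact_force': [-0.7045226591055421, -0.503967549793086, 0.6145760155187083], 'moment': [-0.0007139762433106841, 0.04134319684615722, 0.026787024361603757], 'width': 0.08556766392507938}
scene {'fx': 478.1555449515215, 'fy': 478.1555449515215, 'cx': 277.6712647386898, 'cy': 209.55371424354774, 'camera_from_world': array([[ 0.46801057,  0.88372129, -0.00166947, -0.24977598],
       [-0.52310575,  0.27855356,  0.80546154,  0.20348929],
       [ 0.71226855, -0.3760912 ,  0.5926457 , -1.519256  ],
       [ 0.        ,  0.        ,  0.        ,  1.        ]])}
top {'fx': 536.5865980057644, 'fy': 536.5865980057644, 'cx': 286.3392811612932, 'cy': 219.09630717244198, 'camera_from_world': array([[-0.1007568 , -0.99489762, -0.00517619,  0.04074177],
       [ 0.96972318, -0.09936791,  0.22307616, -0.56909981],
       [-0.22245229,  0.01745697,  0.97478728, -1.10742344],
       [ 0.        ,  0.        ,  0.        ,  1.        ]])}
```

View pics/scene0.png

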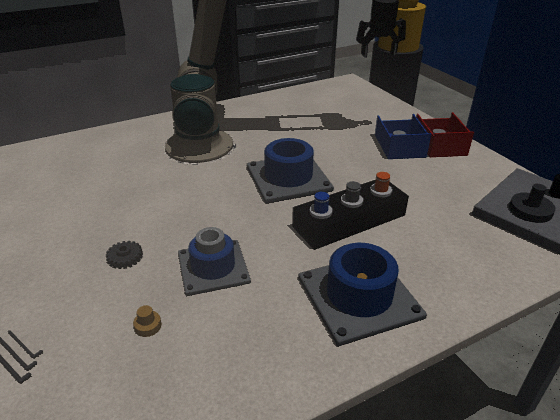

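View pics/top0.png

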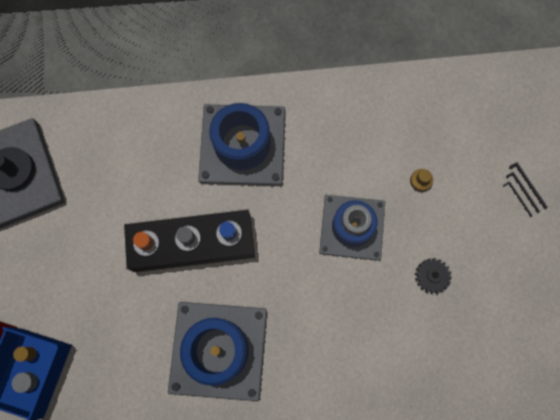

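The scene view shows the blue arbor in the near-left rack hole, at about (321,197), and the small dock with its sleeve at (210,236). In the top view they are at (229,231) and (357,219). I'll zoom in on both.

```bash
python3 - <<'E'
import cv2, numpy as np
t=cv2.imread("pics/top0.png"); s=cv2.imread("pics/scene0.png")
a=cv2.resize(t[190:260,190:260],(400,400),interpolation=cv2.INTER_CUBIC)
b=cv2.resize(t[185:255,322:392],(400,400),interpolation=cv2.INTER_CUBIC)
c=cv2.resize(s[180:230,296:346],(400,300),interpolation=cv2.INTER_CUBIC) 
cv2.imwrite("pics/zoomt.png",np.clip(np.hstack([a,b])*1.6,0,255).astype(np.uint8))
E
```

```text
(no output)
```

View pics/zoomt.png

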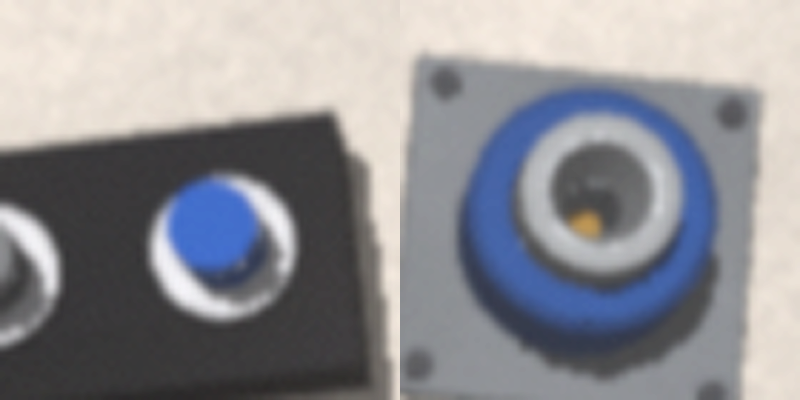

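```bash
cat > h.py <<'E'
import numpy as np, cv2
from rig import manip
def ray(c,uv):
    T=np.array(c["camera_from_world"]); R=T[:3,:3]; t=T[:3,3]
    d=np.array([(uv[0]-c["cx"])/c["fx"],-(uv[1]-c["cy"])/c["fy"],-1.0])
    return -R.T@t, R.T@d
def onz(c,uv,z):
    o,d=ray(c,uv); return o+d*(z-o[2])/d[2]
def proj(c,p):
    T=np.array(c["camera_from_world"]); q=T[:3,:3]@np.array(p)+T[:3,3]
    return np.array([c["cx"]+c["fx"]*q[0]/-q[2], c["cy"]+c["fy"]*(-q[1])/-q[2]])
E
python3 - <<'E'
from h import *
t=manip.calibration("top"); s=manip.calibration("scene")
im=cv2.imread("pics/top0.png").astype(int)
def blob(m,near):
    n,l,st,ce=cv2.connectedComponentsWithStats(m.astype(np.uint8))
    k=min(range(1,n),key=lambda i:np.hypot(*(ce[i]-near))+(1e3 if st[i,4]<40 else 0)); return l==k,ce[k],st[k]
b,g,r=im[...,0],im[...,1],im[...,2]
print(im[230,227],im[243,352],im[205,357])
m,ce,st=blob((b>105)&(b-r>50),(227,229)); print(ce,st)
print("top arbor",onz(t,ce,.108))
m,ce,st=blob((abs(b-r)<25)&(r>85)&(np.hypot(*(np.indices(r.shape)-np.array([219,357])[:,None,None]))<17),(357,219))
cs,_=cv2.findContours(m.astype(np.uint8),cv2.RETR_EXTERNAL,cv2.CHAIN_APPROX_NONE); e=cv2.fitEllipse(max(cs,key=len)); print(e,st)
print("mouth",onz(t,e[0],.094), e[1][0]/536*1.0)
# triangulate with scene
z=cv2.imread("pics/scene0.png"); 
k=np.hstack([cv2.resize(z[180:230,296:346],(400,400),interpolation=cv2.INTER_CUBIC),cv2.resize(z[215:290,174:249],(400,400),interpolation=cv2.INTER_CUBIC)])
cv2.imwrite("pics/zooms.png",np.clip(k*1.6,0,255).astype(np.uint8))
print(proj(s,onz(t,(227.3,229),.108)),proj(s,onz(t,e[0],.094)))
# rack yaw: grey, orange tops
for nm,uv in (("grey",(187,236)),("or",(142,240))): print(nm,onz(t,uv,.108))
E
```

```text
[128  69  42] [56 40 34] [109  99  94]
[226.56571429 229.00571429] [220 222  15  15 175]
top arbor [0.55193286 0.11023192 0.108     ]
((356.69970703125, 218.15135192871094), (26.105440139770508, 27.11576271057129), 115.06560516357422) [343 205  28  27 360]
mouth [ 0.5503405  -0.16566979  0.094     ] 0.04870417936524348
[322.90216759 195.63329821] [211.92404084 235.53140946]
grey [0.54547225 0.19357822 0.108     ]
or [0.54654307 0.28750876 0.108     ]
```

View pics/zooms.png

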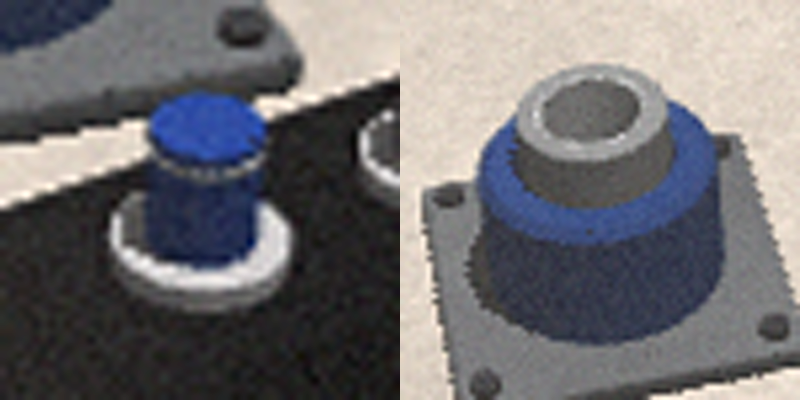

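send_rows(
  increments=[
    [1,-0.0323,0.0503,0,0],
    [1,-0.0323,0.0503,0,0],
    [1,-0.0323,0.0503,0,0],
    [1,-0.0323,0.0503,0,0],
    [1,-0.0323,0.0503,0,0],
    [1,-0.0323,0.0503,0,0],
    [1,-0.0323,0.0503,0,0],
    [1,-0.0323,0.0503,0,0],
  ],
  squeeze=30,
)

```text
clock: 1.1
position: [0.4725, 0.1977, 0.2311]
ee_rot: [-0.0, 0.795, 0.607, 0.0]
contact_force: [0.7, 0.5, -0.4]
width: 0.0854
```

send_rows(
  increments=[
    [1,-0.0323,0.0503,0,0],
    [1,-0.0323,0.0503,0,0],
    [1,0,0,0,0.186],
    [1,0,0,0,0.186],
    [1,0,0,0,0.186],
    [1,0,0,0,0.186],
    [1,0,0,0,0.186],
    [1,0,0,0,0.186],
  ],
)

```text
clock: 2.1
position: [0.5513, 0.1105, 0.2308]
ee_rot: [-0.0, 0.996, 0.091, -0.001]
contact_force: [0.6, -0.2, 0.1]
width: 0.0851
```

send_rows(
  increments=[
    [1,0,0,0,0.186],
    [1,0,0,0,0],
  ],
)

```text
clock: 2.35
position: [0.5514, 0.1105, 0.2308]
ee_rot: [-0.0, 1.0, 0.002, -0.0]
contact_force: [0.2, 1.4, 0.7]
width: 0.0856
```

```bash
python3 - <<'E'
from h import *
s=manip.get_state();c=manip.calibration("wrist"); im=manip.get_image("wrist"); cv2.imwrite("pics/w1.png",im[:,:,::-1])
print(s["clock"],s["position"],s["ee_rot"],s["qpos"]); print(c)
print(proj(c,[.552,.110,.108]))
E
```

```text
2.35 [0.55135685 0.11048309 0.23083687] [-1.04113611e-05  9.99997665e-01  2.10477934e-03 -4.90527635e-04] [7.39718579e-02 2.57609223e-01 1.53204010e+00 9.34224810e-05
 1.35292036e+00 6.97420571e-02]
{'fx': 347.50396571200235, 'fy': 347.50396571200235, 'cx': 283.5352546306759, 'cy': 213.51822984052902, 'camera_from_world': array([[ 9.99988775e-01,  4.72276517e-03,  3.80833896e-04,
        -5.52640016e-01],
       [-4.43928408e-03,  9.61984648e-01, -2.73067445e-01,
        -6.86398031e-02],
       [-1.65598978e-03,  2.73062690e-01,  9.61994816e-01,
        -4.07454744e-01],
       [ 0.00000000e+00,  0.00000000e+00,  0.00000000e+00,
         1.00000000e+00]])}
[283.42689221 206.88723297]
```

View pics/w1.png

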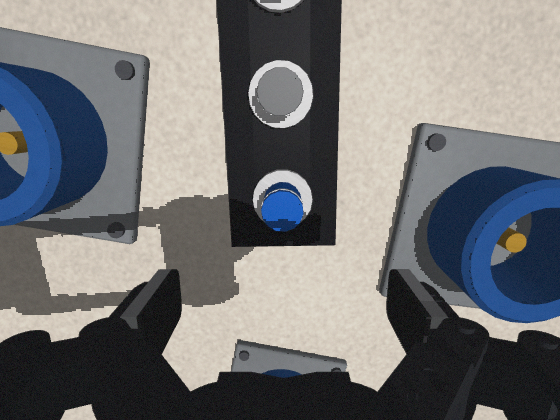

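The wrist view shows the blue handle top at about (283,211), between the jaws in x. I'll measure it precisely.

```bash
cat >> h.py <<'E'
def blob(m,near):
    n,l,st,ce=cv2.connectedComponentsWithStats(m.astype(np.uint8))
    k=min(range(1,n),key=lambda i:np.hypot(*(ce[i]-near))+(1e3 if st[i,4]<40 else 0)); return l==k,ce[k],st[k]
E
python3 - <<'E'
from h import *
c=manip.calibration("wrist")
im=cv2.imread("pics/w1.png").astype(int); b,g,r=im[...,0],im[...,1],im[...,2]
print([im[v,283].tolist() for v in range(175,236,5)])
m,ce,st=blob((b>130)&(b-r>70),(283,211)); print(ce,st)
cs,_=cv2.findContours(m.astype(np.uint8),cv2.RETR_EXTERNAL,cv2.CHAIN_APPROX_NONE);e=cv2.fitEllipse(cs[0]);print(e)
print(onz(c,e[0],.108),onz(c,ce,.108))
# projected finger axis
s=manip.get_state();p=s["position"]
print(proj(c,p),proj(c,p+[0,0,-.1228]))
z=cv2.resize(cv2.imread("pics/w1.png")[160:250,225:345],(800,600),interpolation=cv2.INTER_CUBIC);cv2.imwrite("pics/w1z.png",z)
E
```

```text
[[211, 209, 211], [210, 209, 212], [94, 50, 25], [127, 95, 75], [193, 100, 41], [187, 95, 29], [186, 95, 29], [186, 95, 34], [184, 91, 28], [89, 50, 21], [88, 47, 23], [89, 48, 24], [23, 24, 26]]
[282.18945312 207.13085938] [ 261  191   42   33 1024]
((282.2362976074219, 207.32879638671875), (30.8107852935791, 43.330142974853516), 94.91714477539062)
[0.55113627 0.10962092 0.108     ] [0.5510985  0.10978247 0.108     ]
[282.04315014 275.456099  ] [282.60042281 206.29033349]
```

View pics/w1z.png

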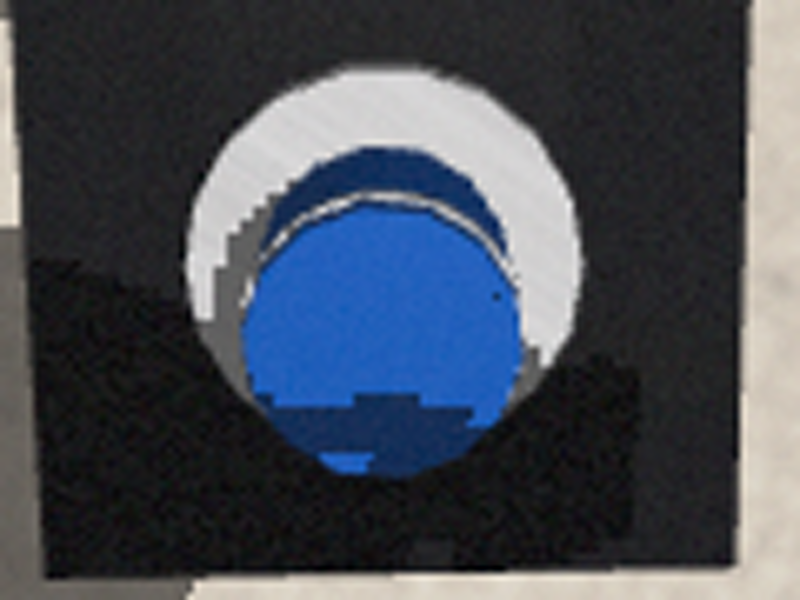

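```bash
python3 - <<'E'
from h import *
c=manip.calibration("wrist")
print(onz(c,(281.7,210.7),.108)); print((521-241)/6.667)
print(abs(proj(c,[.551+.017,.108,.108])-proj(c,[.551-.017,.108,.108])))
# flange: x 187..583, y 65..~460 at z .068 -> centre
print(onz(c,(225+385/6.667-.4,160+262/6.667-.4),.068))
E
```

```text
[0.55072426 0.10685565 0.108     ]
41.99790010499475
[42.95543017  0.23041808]
[0.55112719 0.10690782 0.068     ]
```

send_rows(
  increments=[
    [1,0,0.0028,0.04,0],
    [1,0,0,0.05,0],
    [1,0,0,0.04,0],
    [1,0,0,0.02,0],
    [1,0,0,0.006,0],
    [0.4,0,0,0,0],
    [0.3,0,0,0,0],
    [0.3,0,0,0,0],
  ],
)

```text
clock: 3.4
position: [0.552, 0.1078, 0.0765]
ee_rot: [-0.0, 1.0, 0.001, 0.001]
contact_force: [-1.5, -0.5, 6.5]
width: 0.0332
```

send_rows(
  increments=[
    [0.2,0,0,0,0],
    [0.2,0,0,0,0],
    [0.2,0,0,0,0],
    [0.2,0,0,0,0],
  ],
  squeeze=40,
)

```text
clock: 3.9
position: [0.5521, 0.1078, 0.0765]
ee_rot: [-0.0, 1.0, 0.001, 0.001]
contact_force: [-1.9, -0.5, 6.9]
width: 0.0331
```

```bash
python3 - <<'E'
from h import *
s=manip.get_state();c=manip.calibration("wrist"); im=manip.get_image("wrist"); cv2.imwrite("pics/w2.png",im[:,:,::-1])
print(s["clock"],s["position"],s["contact_force"],s["width"])
E
```

```text
3.9 [0.55205642 0.10777315 0.07651552] [-1.93851462 -0.4758732   6.88011229] 0.033131650364181975
```

View pics/w2.png

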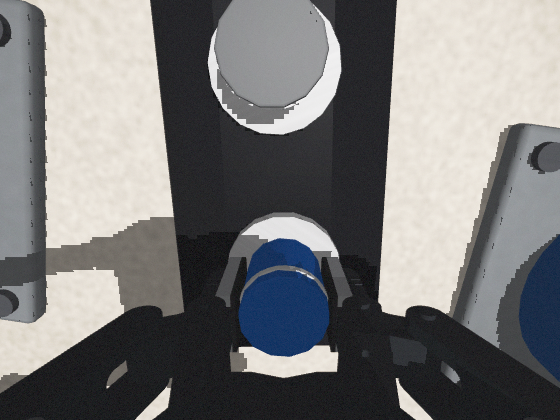

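send_rows(
  increments=[
    [0.2,0,0,-0.005,0],
    [0.2,0,0,-0.015,0],
    [0.2,0,0,-0.03,0],
    [0.2,0,0,-0.04,0],
    [0.2,0,0,-0.04,0],
    [0.2,0,0,-0.02,0],
    [0.2,0,0,0,0],
  ],
)

```text
clock: 4.82
position: [0.5528, 0.1078, 0.2276]
ee_rot: [-0.0, 1.0, 0.001, 0.002]
contact_force: [0.3, 0.1, -2.6]
width: 0.033
```

```bash
python3 - <<'E'
from h import *
s=manip.get_state();c=manip.calibration("wrist"); im=manip.get_image("wrist"); cv2.imwrite("pics/w3.png",im[:,:,::-1])
print(s["clock"],s["position"],s["ee_rot"],s["contact_force"],s["width"],s["moment"])
z=cv2.resize(im[200:380,165:405,::-1],(800,600),interpolation=cv2.INTER_CUBIC);cv2.imwrite("pics/w3z.png",np.clip(z*1.5,0,255).astype(np.uint8))
im=manip.get_image("scene"); cv2.imwrite("pics/s3.png",im[:,:,::-1])
E
```

```text
4.825 [0.55276625 0.10779907 0.22762959] [-2.07724758e-04  9.99996568e-01  1.02735508e-03  2.40093426e-03] [ 0.32728438  0.05745451 -2.55506037] 0.03298644904887629 [ 0.01059119 -0.00657928  0.02135656]
```

View pics/w3z.png

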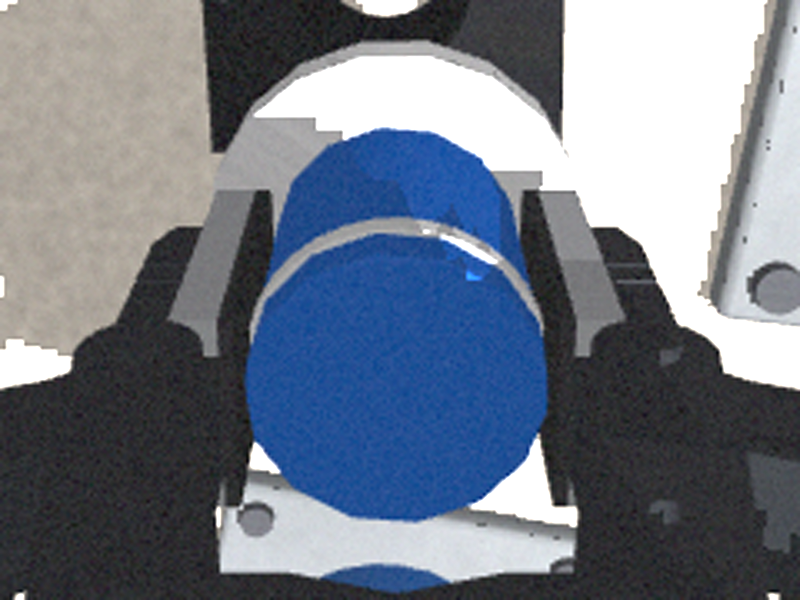

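View pics/s3.png

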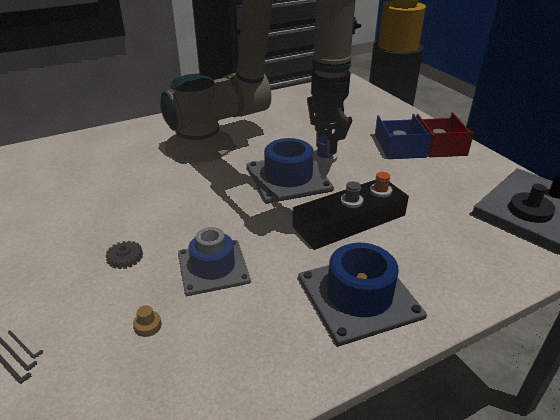

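Scene view shows the arbor lifted clear in the gripper; wrist view shows the handle top centred at about (284,312), square between the pads. Next I'll move close to the dock so the wrist camera sees the mouth.

send_rows(
  increments=[
    [0.2,0,0.025,0,0],
    [0.2,0,0.05,0,0],
    [0.2,0,0.055,0,0],
    [0.2,0,0.055,0,0],
    [0.2,0,0.055,0,0],
    [0.2,-0.001,0.05,0,0],
    [0.2,-0.001,0.03,0,0],
    [0.2,0,0,0,0],
  ],
)

```text
clock: 5.92
position: [0.5493, -0.2144, 0.2231]
ee_rot: [-0.001, 1.0, -0.001, -0.002]
contact_force: [0.2, 0.3, -1.9]
width: 0.0328
```

send_rows(
  increments=[
    [0.2,0,0,0,0],
    [0.2,0,0,0,0],
  ],
)

```text
clock: 6.18
position: [0.5501, -0.211, 0.2248]
ee_rot: [-0.001, 1.0, 0.002, -0.0]
contact_force: [0.3, 0.5, -2.8]
width: 0.033
```

```bash
python3 - <<'E'
from h import *
s=manip.get_state();c=manip.calibration("wrist"); im=manip.get_image("wrist"); cv2.imwrite("pics/w4.png",im[:,:,::-1])
print(s["clock"],s["position"],s["ee_rot"],s["contact_force"])
z=cv2.resize(im[:420,165:405,::-1],(342,600),interpolation=cv2.INTER_CUBIC)
print(proj(c,[.55,-.166,.094]), onz(c,(283.75,312.45),s["position"][2]+.0315)-s["position"])
T=np.array(c["camera_from_world"]);print("cam",-T[:3,:3].T@T[:3,3])
E
```

```text
6.175 [ 0.5500824  -0.21096172  0.22476123] [-5.76464753e-04  9.99998397e-01  1.62191913e-03 -4.92290519e-04] [ 0.33557056  0.50767635 -2.77200588]
[282.74307896 147.84006468] [0.00072796 0.0006923  0.0315    ]
cam [ 0.55043388 -0.14169642  0.36740784]
```

View pics/w4.png

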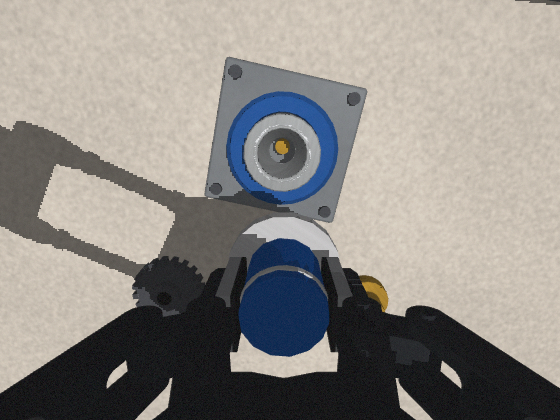

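The wrist view shows the sleeve rim, unobstructed, at about (282,152). I'll fit its outer edge.

```bash
python3 - <<'E'
from h import *
c=manip.calibration("wrist")
im=cv2.imread("pics/w4.png").astype(int); b,g,r=im[...,0],im[...,1],im[...,2]
yy,xx=np.indices(r.shape)
blue=(b-r>40)
# rays outwards from rim centre: inner edge (dark->bright) & outer edge(rim->blue)
m=(r>135)&(b-r<40)&(np.hypot(xx-282,yy-152)<48)
m,ce,st=blob(m,(282,152)); print(st)
cs,_=cv2.findContours(m.astype(np.uint8),cv2.RETR_EXTERNAL,cv2.CHAIN_APPROX_NONE);k=max(cs,key=len);e=cv2.fitEllipse(cv2.convexHull(k));print(e,onz(c,e[0],.094))
hole=((m==0)&(np.hypot(xx-282,yy-152)<30)).astype(np.uint8)
cs,_=cv2.findContours(hole,cv2.RETR_EXTERNAL,cv2.CHAIN_APPROX_NONE);k=max(cs,key=len);e2=cv2.fitEllipse(k);print(e2,onz(c,e2[0],.094))
z=cv2.imread("pics/w4.png")
cv2.ellipse(z,e,(0,0,255),1);cv2.ellipse(z,e2,(0,255,0),1)
z=cv2.resize(z[80:220,200:380],(771,600),interpolation=cv2.INTER_NEAREST);cv2.imwrite("pics/w4z.png",z)
print(proj(c,[.55+.0305,-.166,.094])-proj(c,[.55-.0305,-.166,.094]),proj(c,[.55+.02,-.166,.094])-proj(c,[.55-.02,-.166,.094]))
E
```

```text
[ 245  114   76   77 2533]
((281.97821044921875, 151.98912048339844), (75.7682113647461, 76.32009887695312), 21.18918228149414) [ 0.54960442 -0.16932631  0.094     ]
((281.7627258300781, 152.8043975830078), (49.193603515625, 49.991844177246094), 174.60379028320312) [ 0.54943815 -0.16995616  0.094     ]
[78.53739988  0.31402015] [51.49993309  0.20591485]
```

View pics/w4z.png

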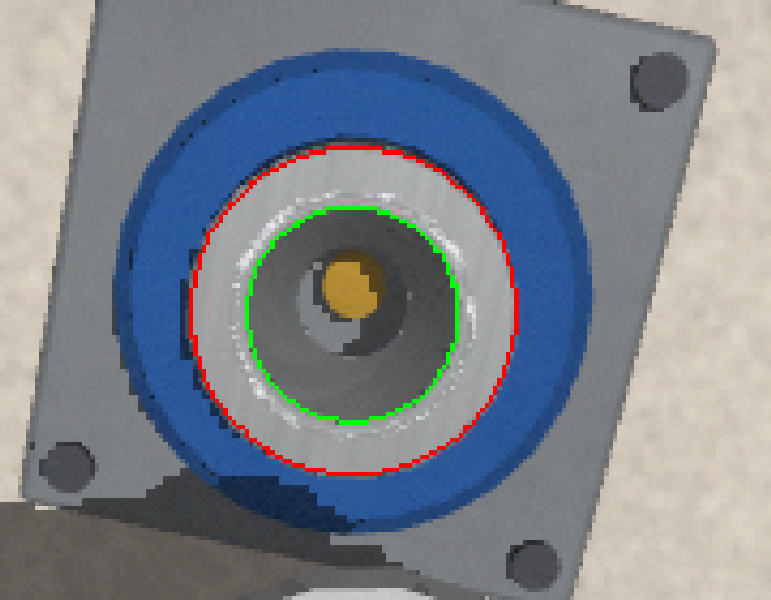

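send_rows(
  increments=[
    [0.2,0.0005,-0.0227,0,0],
    [0.2,0,-0.02,0,0],
    [0.2,0,0,0.02,0],
    [0.2,0,0,0.02,0],
    [0.2,0,0,0.02,0],
    [0.2,0,0,0,0],
    [0.2,0,0,0,0],
  ],
)

```text
clock: 7.1
position: [0.5513, -0.1689, 0.1662]
ee_rot: [0.0, 1.0, 0.002, 0.001]
contact_force: [0.2, -0.5, -2.7]
width: 0.0329
```

```bash
python3 - <<'E'
from h import *
s=manip.get_state();print(s["clock"],s["position"],s["ee_rot"],s["contact_force"])
im=manip.get_image("wrist"); cv2.imwrite("pics/w5.png",im[:,:,::-1])
z=manip.get_image("scene")[170:300,140:300,::-1]; t=manip.get_image("top")[160:280,280:440,::-1]
cv2.imwrite("pics/s5.png",np.clip(1.5*np.hstack([cv2.resize(z,(400,325),interpolation=cv2.INTER_CUBIC),cv2.resize(t,(400,325),interpolation=cv2.INTER_CUBIC)]),0,255).astype(np.uint8))
E
```

```text
7.1 [ 0.55130281 -0.16891773  0.16620035] [1.89526619e-04 9.99998616e-01 1.50240267e-03 6.89748358e-04] [ 0.22437211 -0.54519832 -2.71436608]
```

View pics/s5.png

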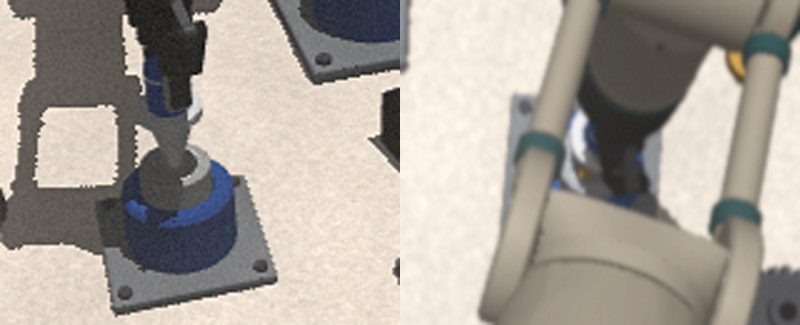

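View pics/w5.png

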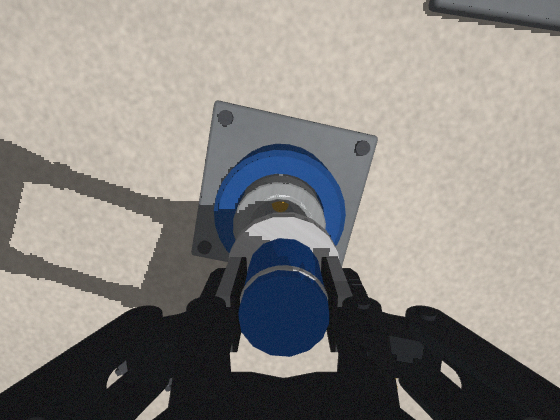

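```bash
python3 - <<'E'
from h import *
z=cv2.imread("pics/w5.png")[140:360,180:390]
z=cv2.resize(np.clip(z*1.4,0,255).astype(np.uint8),(573,600),interpolation=cv2.INTER_NEAREST);cv2.imwrite("pics/w5z.png",z)
c=manip.calibration("wrist")
p=manip.get_state()["position"]; print(p)
print("mouth pred",proj(c,[.5496,-.1693,.094]),"tcp axis",[proj(c,p+[0,0,dz]).round(1).tolist() for dz in (.0315,-.0085,p[2]*0-.072)])
E
```

```text
[ 0.55138508 -0.16958736  0.16643724]
mouth pred [279.38195084 225.44694591] tcp axis [[282.0, 314.3], [282.1, 267.5], [282.1, 226.1]]
```

View pics/w5z.png

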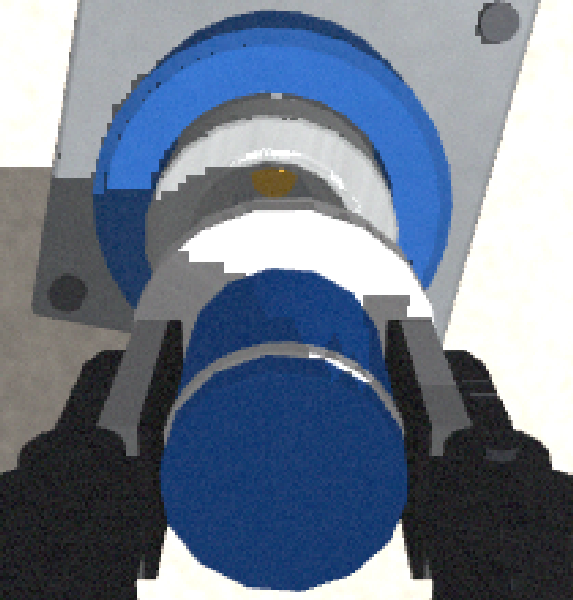

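The flange centre sits about 5 px right of the sleeve rim centre, partly because they're at different depths. I'll shift a little in −x and descend further. With flange and rim at nearly the same depth, I can compare them directly.

send_rows(
  increments=[
    [0.2,-0.0015,0,0.01,0],
    [0.2,0,0,0.012,0],
    [0.2,0,0,0.008,0],
    [0.2,0,0,0,0],
    [0.2,0,0,0,0],
  ],
)

```text
clock: 7.88
position: [0.5494, -0.1697, 0.1353]
ee_rot: [-0.0, 1.0, 0.001, 0.0]
contact_force: [0.0, -0.3, -3.2]
width: 0.0331
```

```bash
cat > look.py <<'E'
import sys
from h import *
n=sys.argv[1]
s=manip.get_state();print(s["clock"],s["position"].round(4),s["ee_rot"].round(4),s["contact_force"].round(2),s["moment"].round(3),s["width"])
im=manip.get_image("wrist")[...,::-1]; cv2.imwrite(f"pics/{n}r.png",im)
z=cv2.resize(np.clip(im[140:360,180:390]*1.4,0,255).astype(np.uint8),(573,600),interpolation=cv2.INTER_NEAREST);cv2.imwrite(f"pics/{n}.png",z)
E
python3 look.py w6
```

```text
7.875 [ 0.5494 -0.1697  0.1353] [-0.e+00  1.e+00  1.e-03  1.e-04] [ 0.03 -0.3  -3.24] [-0.047 -0.007 -0.027] 0.03312218602465614
```

View pics/w6.png

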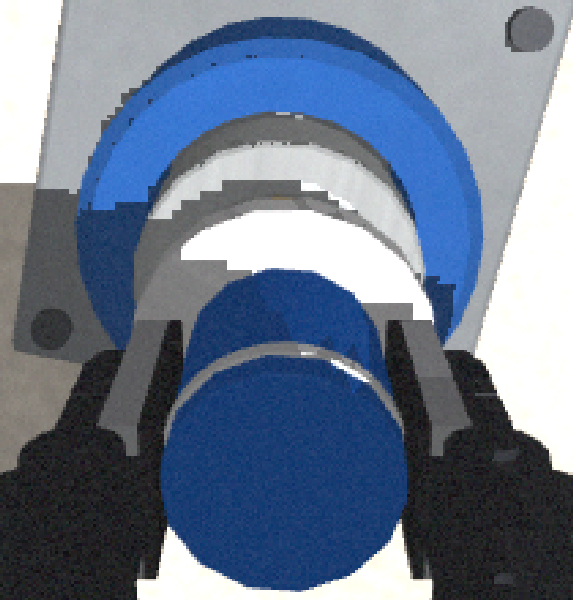

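```bash
python3 - <<'E'
from h import *
c=manip.calibration("wrist")
p=manip.get_state()["position"]
u=285
print("sleeve y",onz(c,(u,140+142/2.727),.094)[1]-.0305,"flange y",onz(c,(u,140+209/2.727),p[2]-.0085)[1]-.027,onz(c,(u,140+196/2.727),p[2]-.0165)[1]-.027, "tcp",p)
E
```

```text
sleeve y -0.1710350415637271 flange y -0.1716874885810797 -0.17167704061616404 tcp [ 0.54955132 -0.16976274  0.13553684]
```

send_rows(
  increments=[
    [0.2,-0.0012,-0.0004,0.004,0],
    [0.2,0,0,0.005,0],
    [0.2,0,0,0.003,0],
    [0.2,0,0,0,0],
  ],
)

```text
clock: 8.43
position: [0.5478, -0.1691, 0.1229]
ee_rot: [-0.0, 1.0, 0.001, -0.0]
contact_force: [-0.3, 0.2, -4.1]
width: 0.0328
```

```bash
python3 look.py w7
```

```text
8.425 [ 0.5478 -0.1691  0.1229] [-2.e-04  1.e+00  1.e-03 -3.e-04] [-0.33  0.24 -4.07] [0.041 0.012 0.001] 0.03280173298801916
```

View pics/w7.png

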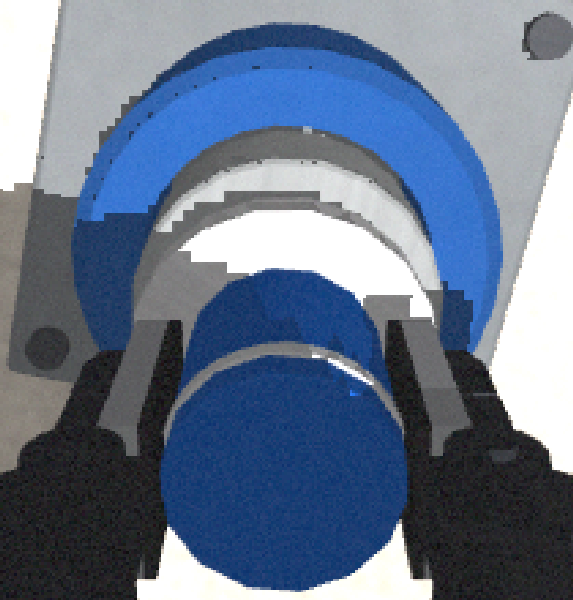

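Everything's concentric now: housing at about 287, flange at about 287 in the zoomed view. I'll feel down slowly.

send_rows(
  increments=[
    [0.2,0,0,0.0015,0],
    [0.2,0,0,0.0015,0],
    [0.2,0,0,0.001,0],
    [0.2,0,0,0,0],
  ],
)

```text
clock: 8.98
position: [0.548, -0.1692, 0.1192]
ee_rot: [-0.0, 1.0, 0.001, -0.0]
contact_force: [-0.6, 0.1, -2.6]
width: 0.0331
```

send_rows(
  increments=[
    [0.2,0,0,0.001,0],
    [0.2,0,0,0,0],
  ],
)

```text
clock: 9.22
position: [0.548, -0.1691, 0.1182]
ee_rot: [-0.0, 1.0, 0.001, -0.0]
contact_force: [0.4, -0.5, -3.4]
width: 0.0328
```

send_rows(
  increments=[
    [0.2,0,0,0.001,0],
    [0.2,0,0,0,0],
  ],
)

```text
clock: 9.48
position: [0.5481, -0.1692, 0.1172]
ee_rot: [-0.0, 1.0, 0.001, 0.0]
contact_force: [0.2, -0.6, -3.6]
width: 0.0332
```

send_rows(
  increments=[
    [0.2,0,0,0.0008,0],
    [0.2,0,0,0,0],
  ],
)

```text
clock: 9.72
position: [0.5482, -0.1691, 0.1165]
ee_rot: [-0.0, 1.0, 0.001, 0.0]
contact_force: [1.1, 1.4, -2.3]
width: 0.0331
```

send_rows(
  increments=[
    [0.2,0,0,0.0008,0],
    [0.2,0,0,0,0],
  ],
)

```text
clock: 9.98
position: [0.5483, -0.169, 0.1158]
ee_rot: [-0.0, 1.0, 0.001, 0.0]
contact_force: [1.0, 2.3, -2.0]
width: 0.0324
```

send_rows(
  increments=[
    [0.2,0,0,0.0005,0],
    [0.2,0,0,0,0],
  ],
)

```text
clock: 10.22
position: [0.5483, -0.1691, 0.1155]
ee_rot: [-0.0, 1.0, 0.001, 0.0]
contact_force: [0.6, 1.2, 0.5]
width: 0.0327
```

Contact is felt at TCP z = 0.1155, as predicted, with small lateral forces. Releasing.

send_rows(
  increments=[
    [0.45,0,0,0,0],
    [0.55,0,0,0,0],
    [0.8,0,0,0,0],
    [0.8,0,0,0,0],
    [0.8,0,0,0,0],
    [0.8,0,0,0,0],
  ],
)

```text
clock: 10.98
position: [0.548, -0.1692, 0.1152]
ee_rot: [-0.0, 1.0, 0.001, -0.0]
contact_force: [0.1, -0.1, 0.5]
width: 0.0681
```

```bash
python3 look.py w8; python3 - <<'E'
from h import *
z=manip.get_image("scene")[170:300,140:300,::-1]
cv2.imwrite("pics/s8.png",np.clip(1.5*cv2.resize(z,(640,520),interpolation=cv2.INTER_CUBIC),0,255).astype(np.uint8))
E
```

```text
10.975 [ 0.548  -0.1692  0.1152] [-0.     1.     0.001 -0.   ] [ 0.1  -0.13  0.46] [-0.044 -0.049 -0.026] 0.06812505573984566
```

View pics/w8r.png

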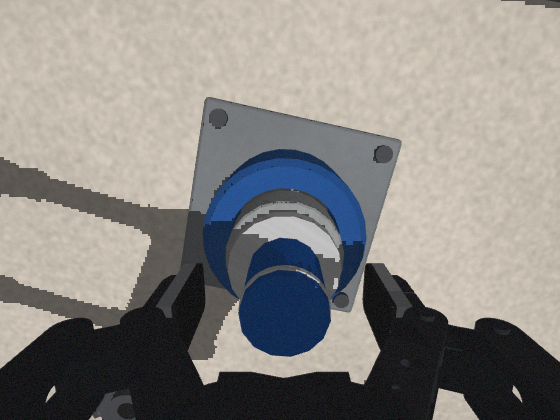

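View pics/s8.png

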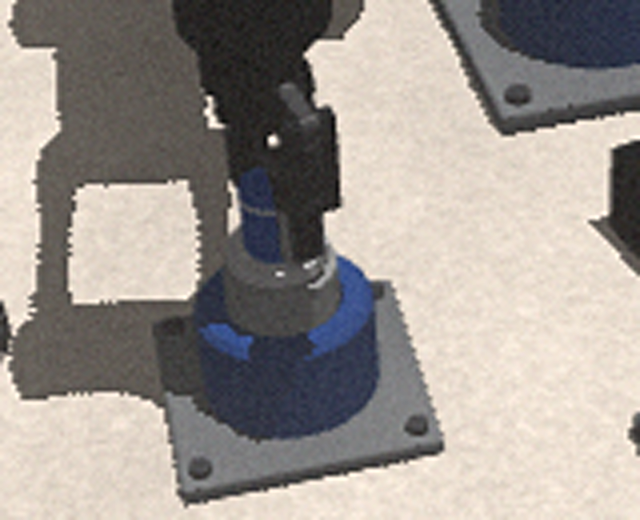

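The arbor stands nested, upright and free of the fingers. I'll rise, shut the fingers and come down on the handle top.

send_rows(
  increments=[
    [0.8,0,0,-0.01,0],
    [0.8,0,0,-0.03,0],
    [0.8,0,0,-0.025,0],
    [0.3,0,0,0,0],
    [0,0,0,0,0],
    [0,0,0,0,0],
    [0,0,0,0,0],
    [0,0,0,0,0],
  ],
)

```text
clock: 12.08
position: [0.5478, -0.1691, 0.1796]
ee_rot: [-0.0, 1.0, 0.001, -0.0]
contact_force: [-0.4, 0.2, 0.7]
width: -0.0003
```

```bash
python3 look.py w9
```

```text
12.075 [ 0.5478 -0.1691  0.1796] [-3.e-04  1.e+00  1.e-03 -4.e-04] [-0.36  0.16  0.66] [ 0.026 -0.006 -0.023] -0.000292442440936522
```

View pics/w9r.png

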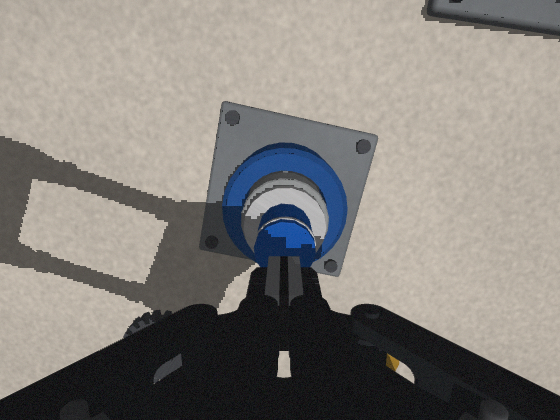

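send_rows(
  increments=[
    [0,0,0,0.01,0],
    [0,0,0,0.012,0],
    [0,0,0,0.005,0],
    [0,0,0,0.002,0],
    [0,0,0,0,0],
  ],
)

```text
clock: 12.75
position: [0.5481, -0.1692, 0.1511]
ee_rot: [-0.0, 1.0, 0.001, -0.0]
contact_force: [0.1, -0.2, 0.4]
width: -0.0004
```

send_rows(
  increments=[
    [0,0,0,0.001,0],
    [0,0,0,0.001,0],
  ],
)

```text
clock: 13.0
position: [0.5482, -0.1693, 0.1494]
ee_rot: [0.0, 1.0, 0.001, 0.0]
contact_force: [-0.2, -0.7, 0.5]
width: -0.0005
```

send_rows(
  increments=[
    [0,0,0,0.001,0],
    [0,0,0,0.001,0],
  ],
)

```text
clock: 13.25
position: [0.548, -0.1692, 0.1472]
ee_rot: [-0.0, 1.0, 0.001, 0.0]
contact_force: [0.1, -0.2, -0.3]
width: -0.0
```

send_rows(
  increments=[
    [0,0,0,0.001,0],
    [0,0,0,0,0],
  ],
)

```text
clock: 13.5
position: [0.5483, -0.1693, 0.1466]
ee_rot: [0.0, 1.0, 0.001, 0.0]
contact_force: [-0.8, 0.7, 3.5]
width: -0.0001
```

send_rows(
  increments=[
    [0,0,0,0.001,0],
    [0,0,0,0,0],
  ],
)

```text
clock: 13.75
position: [0.5482, -0.1693, 0.1454]
ee_rot: [0.0, 1.0, 0.001, 0.0]
contact_force: [-0.6, 1.0, 3.1]
width: -0.0
```

send_rows(
  increments=[
    [0,0,0,0.001,0],
    [0,0,0,0,0],
  ],
)

```text
clock: 14.0
position: [0.5481, -0.1692, 0.1442]
ee_rot: [-0.0, 1.0, 0.001, 0.0]
contact_force: [0.4, 1.1, 5.0]
width: 0.0002
```

send_rows(
  increments=[
    [0,0,0,0.001,0],
    [0,0,0,0,0],
  ],
)

```text
clock: 14.25
position: [0.5481, -0.1692, 0.143]
ee_rot: [-0.0, 1.0, 0.001, 0.0]
contact_force: [-0.1, 0.6, 4.2]
width: 0.0001
```

send_rows(
  increments=[
    [0,0,0,0.001,0],
    [0,0,0,0,0],
  ],
)

```text
clock: 14.5
position: [0.548, -0.1692, 0.142]
ee_rot: [-0.0, 1.0, 0.001, -0.0]
contact_force: [1.3, -0.5, 3.1]
width: -0.0003
```

send_rows(
  increments=[
    [0,0,0,0.001,0],
    [0,0,0,0,0],
  ],
)

```text
clock: 14.75
position: [0.548, -0.1692, 0.1411]
ee_rot: [-0.0, 1.0, 0.001, -0.0]
contact_force: [0.9, -0.0, 4.6]
width: 0.0
```

send_rows(
  increments=[
    [0,0,0,0.001,0],
    [0,0,0,0,0],
  ],
)

```text
clock: 15.0
position: [0.548, -0.1692, 0.1401]
ee_rot: [-0.0, 1.0, 0.001, -0.0]
contact_force: [0.4, 0.1, 3.3]
width: 0.0
```

send_rows(
  increments=[
    [0,0,0,0.001,0],
    [0,0,0,0,0],
  ],
)

```text
clock: 15.25
position: [0.548, -0.1692, 0.1391]
ee_rot: [-0.0, 1.0, 0.001, -0.0]
contact_force: [0.6, 0.2, 3.5]
width: -0.0001
```

send_rows(
  increments=[
    [0,0,0,0.001,0],
    [0,0,0,0,0],
  ],
)

```text
clock: 15.5
position: [0.548, -0.1692, 0.1381]
ee_rot: [-0.0, 1.0, 0.001, -0.0]
contact_force: [-0.1, 0.4, 3.7]
width: 0.0001
```

send_rows(
  increments=[
    [0,0,0,0.001,0],
    [0,0,0,0,0],
  ],
)

```text
clock: 15.75
position: [0.548, -0.1692, 0.137]
ee_rot: [-0.0, 1.0, 0.001, -0.0]
contact_force: [0.7, 0.5, 3.7]
width: 0.0004
```

send_rows(
  increments=[
    [0,0,0,0.001,0],
    [0,0,0,0,0],
  ],
)

```text
clock: 16.0
position: [0.548, -0.1692, 0.1361]
ee_rot: [-0.0, 1.0, 0.001, -0.0]
contact_force: [-0.6, 0.1, 3.3]
width: 0.0002
```

send_rows(
  increments=[
    [0,0,0,0.001,0],
    [0,0,0,0,0],
  ],
)

```text
clock: 16.25
position: [0.548, -0.1692, 0.1351]
ee_rot: [-0.0, 1.0, 0.001, -0.0]
contact_force: [-0.1, 0.5, 3.8]
width: -0.0003
```

send_rows(
  increments=[
    [0,0,0,0.001,0],
    [0,0,0,0,0],
  ],
)

```text
clock: 16.5
position: [0.548, -0.1692, 0.1341]
ee_rot: [-0.0, 1.0, 0.001, -0.0]
contact_force: [1.0, 0.3, 4.0]
width: -0.0002
```

send_rows(
  increments=[
    [0,0,0,0.001,0],
    [0,0,0,0,0],
  ],
)

```text
clock: 16.75
position: [0.548, -0.1692, 0.1331]
ee_rot: [-0.0, 1.0, 0.001, -0.0]
contact_force: [1.1, -0.0, 3.7]
width: -0.0001
```

send_rows(
  increments=[
    [0,0,0,0.001,0],
    [0,0,0,0,0],
  ],
)

```text
clock: 17.0
position: [0.548, -0.1692, 0.1321]
ee_rot: [-0.0, 1.0, 0.001, -0.0]
contact_force: [0.5, 0.8, 4.0]
width: -0.0003
```

send_rows(
  increments=[
    [0,0,0,0.001,0],
    [0,0,0,0,0],
  ],
)

```text
clock: 17.25
position: [0.548, -0.1692, 0.1311]
ee_rot: [-0.0, 1.0, 0.001, -0.0]
contact_force: [-0.1, -0.3, 3.4]
width: 0.0003
```

send_rows(
  increments=[
    [0,0,0,0.001,0],
    [0,0,0,0,0],
  ],
)

```text
clock: 17.5
position: [0.548, -0.1692, 0.1301]
ee_rot: [-0.0, 1.0, 0.001, -0.0]
contact_force: [0.7, 0.6, 3.6]
width: 0.0004
```

send_rows(
  increments=[
    [0,0,0,0.001,0],
    [0,0,0,0,0],
  ],
)

```text
clock: 17.75
position: [0.5482, -0.1693, 0.1299]
ee_rot: [0.0, 1.0, 0.001, 0.0]
contact_force: [0.0, 0.7, 7.5]
width: 0.0001
```

send_rows(
  increments=[
    [0,0,0,0.001,0],
    [0,0,0,0,0],
  ],
)

```text
clock: 18.0
position: [0.5484, -0.1693, 0.1298]
ee_rot: [0.0, 1.0, 0.001, 0.001]
contact_force: [-1.1, 0.2, 12.0]
width: -0.0004
```

The stop shows at z = 0.1299, about 17 mm of travel, with the force rising about 4.5 N per mm. I'll bring it to about 15 N and hold.

send_rows(
  increments=[
    [0,0,0,0.0007,0],
    [0,0,0,0,0],
  ],
)

```text
clock: 18.25
position: [0.5485, -0.1693, 0.1298]
ee_rot: [0.0, 1.0, 0.001, 0.001]
contact_force: [-1.8, 1.2, 14.9]
width: -0.0001
```

send_rows(
  increments=[
    [0,0,0,0,0],
    [0,0,0,0,0],
    [0,0,0,0,0],
    [0,0,0,0,0],
  ],
)

```text
clock: 18.75
position: [0.5485, -0.1694, 0.1298]
ee_rot: [0.0, 1.0, 0.001, 0.001]
contact_force: [-2.8, 1.4, 14.4]
width: -0.0001
```

send_rows(
  increments=[
    [0,0,0,0,0],
    [0,0,0,0,0],
    [0,0,0,0,0],
    [0,0,0,0,0],
    [0,0,0,0,0],
  ],
)

```text
clock: 19.38
position: [0.5485, -0.1694, 0.1298]
ee_rot: [0.0, 1.0, 0.001, 0.001]
contact_force: [-2.6, 1.4, 13.6]
width: -0.0
```

Held for more than a second at 13.6–14.9 N. I'll lift off straight up, slowly at first.

send_rows(
  increments=[
    [0,0,0,-0.002,0],
    [0,0,0,-0.004,0],
    [0,0,0,-0.01,0],
    [0,0,0,-0.03,0],
    [0,0,0,-0.05,0],
    [0,0,0,-0.05,0],
    [0,0,0,0,0],
    [0,0,0,0,0],
  ],
)

```text
clock: 20.38
position: [0.5476, -0.1691, 0.2732]
ee_rot: [-0.0, 1.0, 0.001, -0.0]
contact_force: [0.0, -0.2, -0.7]
width: 0.0002
```

```bash
python3 look.py w10; python3 - <<'E'
from h import *
z=manip.get_image("scene")[...,::-1]; cv2.imwrite("pics/s10f.png",z)
cv2.imwrite("pics/s10.png",np.clip(1.5*cv2.resize(z[170:300,140:300],(640,520),interpolation=cv2.INTER_CUBIC),0,255).astype(np.uint8))
E
```

```text
20.375 [ 0.5476 -0.1691  0.2732] [-2.e-04  1.e+00  1.e-03 -3.e-04] [ 0.   -0.24 -0.68] [-0.012  0.035  0.011] 0.0001692456956312183
```

View pics/w10r.png

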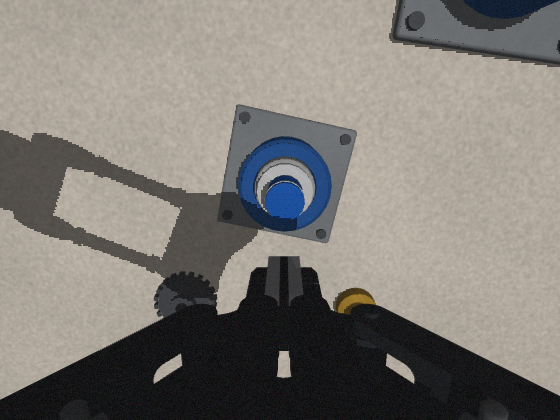

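View pics/s10.png

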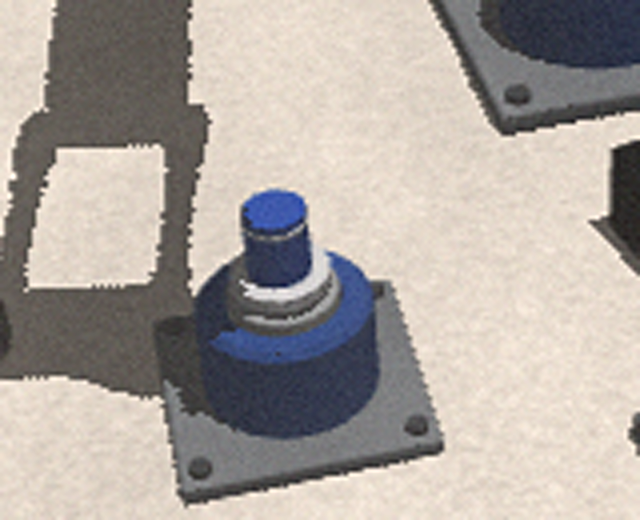

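View pics/s10f.png

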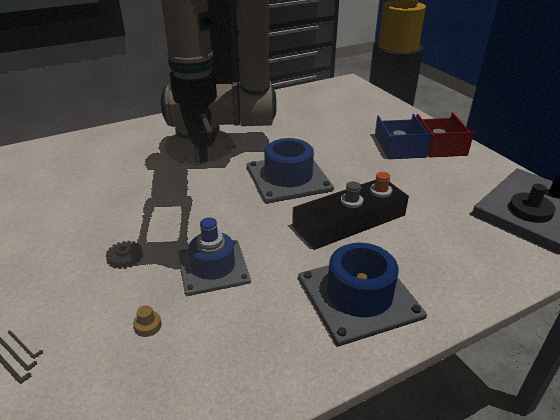

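The arbor stands upright, with its handle top at (208,222) in the scene view, and the sleeve is now mostly inside the housing. The bystanders are where they were, and the gripper is clear. Handing in.

```bash
python3 -c "
from rig import manip
print(manip.sign_off())"
```

```text
the job is handed in; nothing more can be done
None
```

I took the blue arbor from the rack and lowered it into the sleeve of the smallest station. Light contact came at the predicted height, and I then let go of it completely. With the fingers shut, I pressed down on the handle top. The sleeve slid about 17 mm at roughly 3–5 N. The stop then showed as a sharp rise in force, and I held 13.6–14.9 N on it for just over a second. The most I read during the press was 14.9 N. I then lifted clear and handed the job in at about 20 s.

- **Last checks:** The final pictures show the arbor upright, with a small gap between its flange and the rim. The sleeve is pushed well down, the other arbors, gear and workpiece look unmoved, and the wrist force is back near zero. I judged upright and nested by eye in these pictures, not by measurement.
- **Disagreements:** The top and wrist cameras placed things about 3 mm apart in y. The position I worked out from the grasp was also about 2.5 mm off in x from where the flange and rim lined up. I settled it by comparing flange and rim directly in the wrist view just before insertion.

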